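# Make up a swing-out centrifuge bucket

## Robot

A 6-joint arm with a two-finger parallel gripper is mounted at the origin on the work surface. World frame = base frame: x ahead of the robot, y to its left, z up, the work surface at z = 0. Lengths are in m, angles in rad, forces in N, time in s.
With the tool pointing down it reaches from about 0.2 to 0.875 m from the base axis. Payload 3.4 kg.
Tool frame: the origin (TCP) lies between the finger pads; the fingertips stand 11 mm ahead of it and the grasp point (between the pads) lies 8 mm behind it (r.nose_length is the distance from the TCP to the fingertips, in m); z points along the fingers, y is the line along which they close (so a half turn about z gives the same grasp; the last joint's range is limited). The gripper opens to 94 mm and grips with 3 to 60 N. Pads are 16 mm wide; open, the fingers measure 119 mm over their backs; the gripper's body (75 mm by 177 mm) begins 78 mm behind the grasp point.
Start: joints at [-1.292, 0.276, 1.505, -0, 1.361, -0.121], TCP at [0.224, -0.53, 0.216] pointing down, gripper open.
Joint ranges: [-2.89, 2.89], [-0.75, 2.08], [0.22, 2.7], [-1.18, 4.32], [0.11, 2.71], [-2.7, 2.7]. Speed limits (rad/s): [2.57, 2.57, 3.14, 3.14, 3.14, 3.14].

## Interface

Orientations are given as a unit quaternion [w, x, y, z].
In Python, from workcell import sensors, snapshot, order, r gives the robot as it stands.
- The arm moves only by the tool carry_out, never from a script. Its argument "moves" is a list of rows, each a list of 4 numbers: the shift along the tool's x, y, z in mm, then the turn about the tool's z in rad. A call has 1 to 5 rows; each row shifts and turns the commanded pose from where the row before left it, along the tool's axes as they then stand; what a row does not reach is not made up. A row lasts 1/8 s, in which the tool goes at most 62.5 mm and 10.7 degrees, less where a joint would pass 70% of its speed; a pose out of reach is approached as far as the arm can. A call is refused whole if a number of a shift passes 62.5 or a number of a turn 0.188, either way. A call with a gripper value outside its range is refused whole. "jaw" is the opening, from 0 (shut) to 1 (fully open), set as the call begins (left out, the last holds). The fingers move at their own pace and stop on an object; "squeeze" is the grip in N (left out, the last holds). Time passes only in rows, so rows that do not move let the fingers close. It gives the time, the measured TCP pose, the force, the opening and the grip force at its end, in the units of the state.
- sensors.observe(): the state, without advancing time (a new reading comes with each control period).
- snapshot(name): name is "scene" or "top"; returns a dict with "frame" (420x560x3 uint8, red, green, blue), "range_z" (420x560 float32, m along the optical axis (not along the pixel's ray), 0 where there is no reading), "intrinsics" (3x3 intrinsics, pixels), "R" (3x3) and "t" (3): a world point X has camera coordinates R X + t. Camera axes: x right, y down, z forward; pixel columns grow to the right and rows downward; lengths in m; the calibration is good to about 2 mm. A picture is of the moment at which its call begins.
- order.close_job(): hands the job in; it is judged then, once.
The state is a dict: "t": time; "q": joint angles; "dq": joint speeds; "tau": joint torques, N m; "position": TCP position; "tcp_rot": TCP orientation; "force": force on the tool from outside, world axes, zero at the start; "ft_torque": the same for the moment, N m; "width": finger opening in m; "grasp_force": force on a finger pad.
Only numpy, scipy, OpenCV 4.12 (cv2) and the standard library are available. Lean on these libraries where they do the work, as an engineer would, in place of code of your own. Each camera call takes 0.05 s, during which the arm holds its last target. There are 200 camera calls.

## Task

Make up the open, empty centrifuge bucket: first lower the tube adapter with the four wide bores into it, then bring the two capped tubes over from the metal block and stand them in two opposite bores so that the bucket is balanced, and last set the loose domed lid level over the bucket's rim. Keep the tubes upright, set each thing down rather than dropping it, and leave the adapter with eight narrow bores, the bucket that is already closed and the bottle where they stand.

Things in the scene. Friction and masses are not known exactly. Their poses are not given: they have to be found in the camera images.
- bucket: Empty round aluminium bucket, open at the top, fixed on the bench. Inside diameter 100, outside 110, rim 108 high, inner floor 8 above the bench. Two pivot pockets stick out to 64 from the axis on its +y and -y sides, 33 to 83 above the bench. Origin: centre of underside, z up.
- adapter: Loose white tube adapter, 250 g: base 92 across, bevelled below; four open sleeves, tops 75 up; central post with knob 13 wide, 100 to 118 up (grip it there). Bores 32 wide, floors 6 up, axes 27 from the centre along its own +x, -x, +y, -y (+x faces -x, +y faces -y). Stands on the bucket's floor at any yaw, 4 to spare all round. Origin: centre of underside, z up.
- small_adapter: Loose white adapter for other tubes, to be left alone: same base, height and knobbed post, but eight narrow sleeves with bores 17 wide, 34 from the centre. Origin: centre of underside, z up.
- tube_a: Loose capped tube, 65 g, 115 tall: white body 29 wide with paper label, foot tapering to 8 over the last 16, blue ribbed screw cap 34 wide on the top 15. Starts upright in the metal block. In an adapter bore it has 1.5 to spare all round and its foot stands 6 above the adapter's underside. Origin: centre of the foot, z up along the tube.
- tube_b: The second tube, the same as tube_a in every way; the two are interchangeable. Origin: centre of the foot, z up along the tube.
- block: Metal tube block 100 x 100 x 60 high, fixed, with four holes 32 wide and 50 deep, each 23 from its centre in x and in y. tube_a starts in the +x+y hole, tube_b in the -x-y hole, feet 10 and tops 125 above the bench. Origin: centre of underside, z up, x and y along its sides.
- lid: Loose lid, 180 g: red skirt 128 across, 12 deep (mouth 122, narrowing to 116), yellow see-through dome 110 across, top 52 up, red bail: 10 mm bar, its straight top along the lid's x from -30 to 30, axis 73 up; pinch across y. Seated, the skirt is round the bucket's rim (3 to spare), the shoulder 12 up rests on it, underside 96 above the bench, any yaw. Origin: centre of underside, z up.
- ready_bucket: Another bucket of the same kind, already loaded and closed with its own lid, 174 high, 128 across, 1.6 kg, loose on the bench; to be left alone. Origin: centre of underside, z up.
- bottle: Round glass bottle with a blue cap, 72 in diameter and 150 tall, loose on the bench; to be left alone. Origin: centre of underside, z up.
Mind the look-alikes: they are no part of the job. Leave any pink look-alike of the tube_a alone.

How it is judged:
By the outcome, as a careful person would: the job done as asked, in the order asked, and still so for the second after the job is handed in, with the robot touching nothing.
It also fails if it takes over 128 s, if anything falls off the work surface, if the arm or the gripper's body presses on something with over 40 N, if the wrist force passes 120 N, or if a joint passes its speed limit or range.

## Working session

There is one attempt and no reset: what is moved stays moved. The work goes in short steps, Python scripts to look and compute and a tool call to move; the robot and the scene stay as the last step left them, time stands still between calls to the robot, and variables do not carry over. Pictures are saved under pics/ and viewed, at most 14 in all, crops included, and the job is handed in when it is done.

Besides the shell and the picture viewer there is one more tool, called after "Emit:" as name([rows], argument=value, ...), one row to a line, values as JSON. carry_out: Moves the arm, as the interface text tells. Its arguments: {"type":"object","properties":{"moves":{"type":"array","items":{"type":"array","items":{"type":"number"}}},"jaw":{"type":"number"},"squeeze":{"type":"number"}},"required":["moves"]}

```bash
mkdir -p pics; ls
cat > h.py <<'E'
import numpy as np, cv2
from workcell import sensors, snapshot, order, r
def cloud(s):
    K,R,t,d=s["intrinsics"],s["R"],s["t"],s["range_z"]
    v,u=np.mgrid[:d.shape[0],:d.shape[1]]
    c=np.stack([(u-K[0,2])/K[0,0]*d,(v-K[1,2])/K[1,1]*d,d],-1)
    w=(c-t)@R; w[d<=0]=np.nan
    return w
def proj(s,X):
    c=s["R"]@np.asarray(X)+s["t"]; p=s["intrinsics"]@c; return p[:2]/p[2]
E
python3 - <<'E'
from h import *
for n in("scene","top"):
    s=snapshot(n); np.savez(n+"0.npz",**s); cv2.imwrite(f"pics/{n}0.png",cv2.resize(s["frame"][...,::-1],(800,600)))
    print(n,"cam at",-s["R"].T@s["t"],s["R"][2],s["intrinsics"][0,0])
print(sensors.observe())
E
```

```text
pics
scene cam at [1.31082265 0.37061034 0.60135819] [-0.72180956 -0.36899421 -0.58552048] 462.0532774314844
top cam at [ 0.50945801 -0.00537594  1.30183742] [ 0.0614127   0.0123394  -0.99803618] 461.5745394717621
{'t': 0.1, 'q': array([-1.29201510e+00,  2.76512087e-01,  1.50596413e+00,  1.72076227e-05,
        1.36067019e+00, -1.21000676e-01]), 'dq': array([-0.0010057 , -0.00125541, -0.00121605, -0.0014638 ,  0.00085207,
       -0.00074206]), 'tau': array([ 2.36961314e-03, -4.05453587e+01, -2.37779599e+01,  7.02729402e-02,
        2.99138564e-02, -3.63839058e-05]), 'position': array([ 0.22367261, -0.52921136,  0.21571932]), 'tcp_rot': array([-7.75127442e-04,  9.80088299e-01,  1.98560629e-01, -5.28377740e-05]), 'force': array([ 0.83462843,  0.18140424, -0.01430539]), 'ft_torque': array([-0.04115504, -0.00363266, -0.00804941]), 'grasp_force': 0.0, 'width': 0.09401727170461342}
```

View pics/scene0.png

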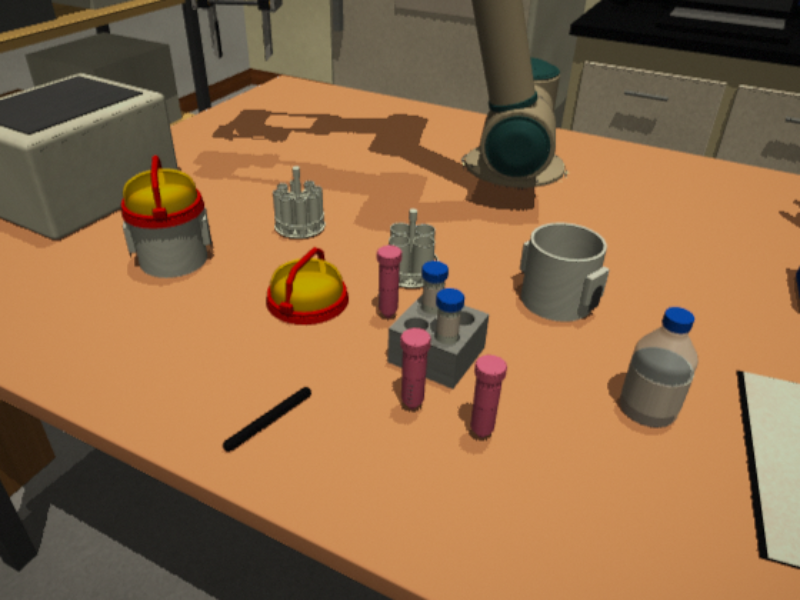

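View pics/top0.png

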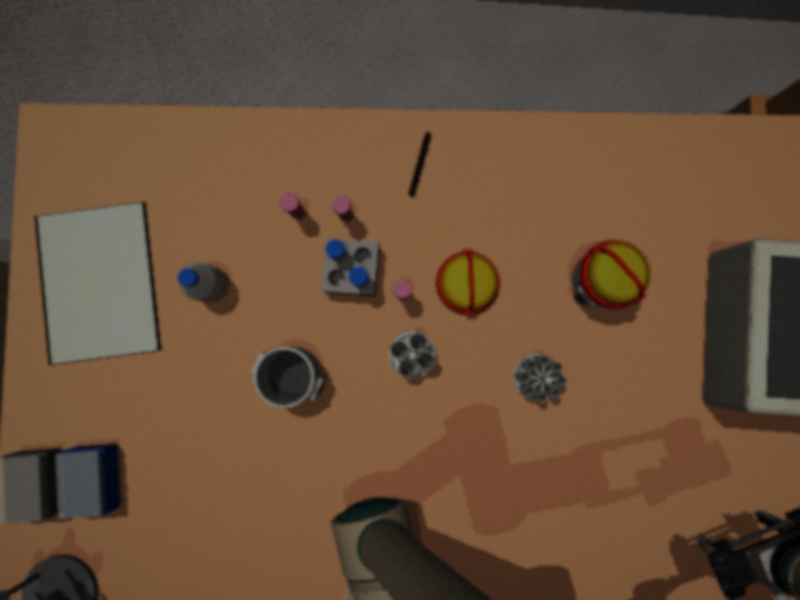

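The scene picture shows the open bucket at (565,270) and the four-sleeve adapter at (413,245). The look-alike with eight sleeves is at (298,205). The block with blue-capped tubes is at (435,270) and (450,300), the loose lid at (307,285), and three pink tubes at (388,285), (413,370) and (488,395). In the top picture the same things are at: bucket (287,377), adapter (413,355), small adapter (540,380), blue caps (335,248) and (359,276), lid (468,282), closed bucket (615,272), bottle (205,282).

The four-bore adapter is the one at top (413,355), because it has four wide sleeves. The tubes meant are the blue-capped ones. I'll confirm this in a crop and measure.

```bash
cat > m.py <<'E'
from h import *
import sys
S={n:dict(np.load(n+"0.npz")) for n in("scene","top")}
C={n:cloud(s) for n,s in S.items()}
T,Sc=S["top"]["frame"],S["scene"]["frame"]
a=cv2.resize(T[155:290,165:405],(800,450),interpolation=cv2.INTER_CUBIC)
b=cv2.resize(Sc[110:290,170:430],(800,554),interpolation=cv2.INTER_CUBIC)
cv2.imwrite("pics/ctop.png",a[...,::-1]);cv2.imwrite("pics/cscene.png",b[...,::-1])
# cluster height blobs seen by each camera on a 2 mm grid
for n in C:
    P=C[n].reshape(-1,3);col=S[n]["frame"].reshape(-1,3)
    ok=np.isfinite(P[:,0])&(P[:,2]>.03)&(P[:,2]<.2)&(P[:,0]>.15)&(P[:,0]<.9)&(abs(P[:,1])<.5)
    P=P[ok];col=col[ok]
    g=np.zeros((400,500),np.uint8);i=((P[:,0]-.1)/.002).astype(int);j=((P[:,1]+.5)/.002).astype(int)
    g[i,j]=1;g=cv2.morphologyEx(g,cv2.MORPH_CLOSE,np.ones((5,5)))
    k,l=cv2.connectedComponents(g);L=l[i,j]
    for q in range(1,k):
        p=P[L==q]
        if len(p)<15: continue
        zt=np.percentile(p[:,2],98);tp=p[p[:,2]>zt-.006]
        print(n,len(p),"zmax %.3f"%zt,"topmean",tp.mean(0).round(4),"top bbox",tp.min(0)[:2].round(3),tp.max(0)[:2].round(3),"col",col[L==q].mean(0).round())
E
python3 m.py
```

```text
scene 2320 zmax 0.198 topmean [0.2095 0.0586 0.196 ] top bbox [ 0.151 -0.005] [0.233 0.098] col [41. 50. 41.]
scene 2949 zmax 0.107 topmean [0.4526 0.2241 0.1047] top bbox [0.392 0.169] [0.506 0.278] col [98. 96. 83.]
scene 900 zmax 0.110 topmean [ 0.4564 -0.2496  0.1112] top bbox [ 0.45  -0.255] [ 0.461 -0.244] col [105. 103.  86.]
scene 79 zmax 0.075 topmean [ 0.4554 -0.0028  0.0721] top bbox [ 0.449 -0.015] [0.465 0.012] col [107. 106.  90.]
scene 73 zmax 0.074 topmean [ 0.4717 -0.0409  0.0716] top bbox [ 0.464 -0.051] [ 0.488 -0.028] col [109. 108.  90.]
scene 718 zmax 0.115 topmean [ 0.4953 -0.0075  0.114 ] top bbox [ 0.486 -0.016] [ 0.501 -0.002] col [103. 101.  85.]
scene 1417 zmax 0.077 topmean [ 0.6411 -0.1135  0.0751] top bbox [ 0.601 -0.121] [ 0.676 -0.108] col [155. 104.   1.]
scene 3362 zmax 0.169 topmean [ 0.6558 -0.3661  0.1702] top bbox [ 0.624 -0.397] [ 0.683 -0.34 ] col [113.  73.  30.]
scene 595 zmax 0.115 topmean [0.6147 0.0142 0.1132] top bbox [ 0.596 -0.004] [0.63 0.03] col [125.  56.  66.]
scene 2607 zmax 0.124 topmean [0.6617 0.1163 0.123 ] top bbox [0.617 0.0
[... 860 characters left out ...]
 [ 0.596 -0.123] [ 0.671 -0.111] col [106.  81.  13.]
top 2079 zmax 0.174 topmean [ 0.6448 -0.3745  0.173 ] top bbox [ 0.617 -0.4  ] [ 0.676 -0.349] col [91. 61. 13.]
top 752 zmax 0.152 topmean [0.6195 0.3903 0.1503] top bbox [0.604 0.375] [0.635 0.406] col [48. 50. 57.]
top 144 zmax 0.119 topmean [0.6091 0.0102 0.116 ] top bbox [ 0.594 -0.006] [0.625 0.028] col [123.  71.  83.]
top 1231 zmax 0.127 topmean [0.6556 0.1127 0.1249] top bbox [0.614 0.074] [0.697 0.15 ] col [64. 69. 79.]
top 192 zmax 0.119 topmean [0.7617 0.1258 0.116 ] top bbox [0.745 0.109] [0.777 0.143] col [102.  58.  67.]
top 206 zmax 0.119 topmean [0.764  0.2198 0.116 ] top bbox [0.748 0.203] [0.78  0.235] col [97. 55. 63.]
```

View pics/ctop.png

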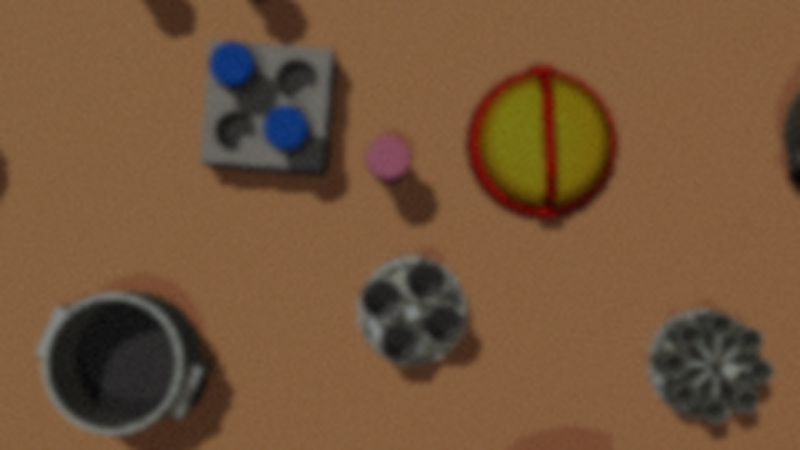

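View pics/cscene.png

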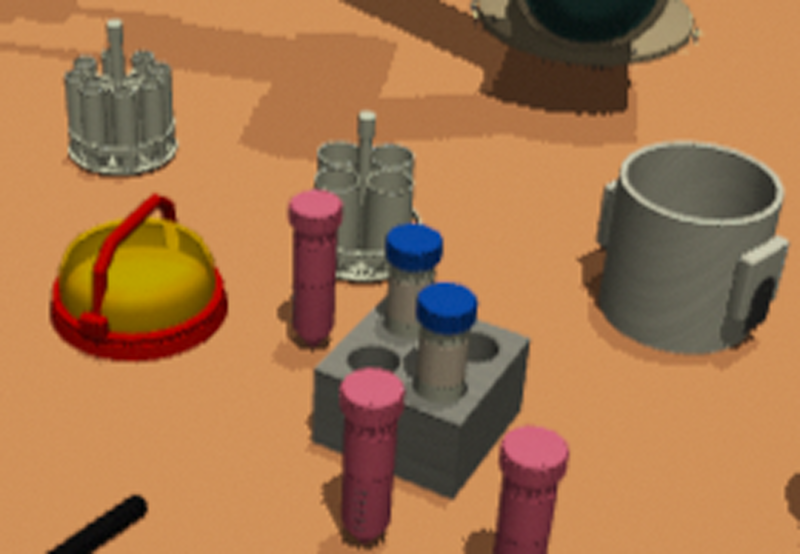

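The crops confirm it: the adapter with four wide bores is at ctop (413,312), and the one with eight is at (712,365). The two blue-capped white tubes are in the block at ctop (232,62) and (288,128). The lid's bail runs roughly along the picture's vertical. The two cameras disagree by about 5 mm in x, so I'll fit each feature precisely in both.

```bash
cat >> h.py <<'E'
from scipy.optimize import least_squares
def circ(p,R=None):
    c=p.mean(0)
    if R is None:
        f=lambda a:np.hypot(p[:,0]-a[0],p[:,1]-a[1])-a[2]; x0=[*c,.05]
    else:
        f=lambda a:np.hypot(p[:,0]-a[0],p[:,1]-a[1])-R; x0=c
    return least_squares(f,x0,loss="soft_l1",f_scale=.001).x
def sel(P,c,rad,z0,z1):
    return P[(np.hypot(P[:,0]-c[0],P[:,1]-c[1])<rad)&(P[:,2]>z0)&(P[:,2]<z1)]
def load(n): 
    s=dict(np.load(n)); return s,cloud(s).reshape(-1,3),s["frame"].reshape(-1,3).astype(int)
E
cat > m2.py <<'E'
from h import *
for n in("scene","top"):
    s,P,col=load(n+"0.npz")
    ok=np.isfinite(P[:,0]);P=P[ok];col=col[ok]
    q=P[(abs(P[:,2])<.012)&(P[:,0]>.35)&(P[:,0]<.8)&(abs(P[:,1])<.35)]
    A=np.c_[q[:,:2]-[.55,0],np.ones(len(q))];pl=np.linalg.lstsq(A,q[:,2],rcond=None)[0]
    print(n,"table plane",pl.round(4))
    m=sel(P,(.449,.223),.07,.101,.113);print(" rim n",len(m),circ(m[:,:2]).round(4),"medz",np.median(m[:,2]).round(4))
    red=P[(col[:,0]>90)&(col[:,1]<50)&(col[:,2]<50)]
    k=sel(red,(.637,-.115),.09,.068,.085);d=np.linalg.svd(k[:,:2]-k[:,:2].mean(0),full_matrices=False)[2][0]
    print(" bail mid",((k.min(0)+k.max(0))/2).round(4),"mean",k.mean(0).round(4),"dir deg",np.degrees(np.arctan2(*d[::-1])).round(1),"zmax",k[:,2].max().round(4))
    k=sel(red,(.637,-.115),.09,.004,.014);print(" skirt",circ(k[:,:2]).round(4),len(k))
    blue=P[(col[:,2]>90)&(col[:,0]<60)]
    for c in((.68,.135),(.635,.09)):
        k=sel(blue,c,.03,.117,.135);print(" cap",((k.min(0)+k.max(0))/2).round(4),"mean",k.mean(0).round(4),len(k))
    k=sel(P,(.493,-.008),.012,.11,.125);print(" knob",((k.min(0)+k.max(0))/2).round(4),k.mean(0).round(4),len(k))
    k=sel(P,(.493,-.008),.055,.066,.082);print(" sleeves bbox mid",((k.min(0)+k.max(0))/2).round(4),len(k))
    k=sel(P,(.493,-.008),.055,.003,.02);print(" base",circ(k[:,:2],.046).round(4),len(k))
E
python3 m2.py
```

```text
scene table plane [ 0.0005 -0.0002 -0.001 ]
 rim n 399 [0.45   0.2232 0.0524] medz 0.1053
 bail mid [ 0.6367 -0.1133  0.0734] mean [ 0.6422 -0.1135  0.0748] dir deg 2.2 zmax 0.0788
 skirt [ 0.6356 -0.1156  0.0609] 236
 cap [0.6824 0.1349 0.1231] mean [0.6822 0.1353 0.1237] 166
 cap [0.6334 0.0923 0.1227] mean [0.6334 0.0925 0.1236] 140
 knob [ 0.4935 -0.0091  0.1144] [ 0.495  -0.0078  0.1147] 26
 sleeves bbox mid [ 0.493  -0.0086  0.0739] 346
 base [ 0.4824 -0.0064] 123
top table plane [-0.0018  0.0006  0.0005]
 rim n 288 [0.4461 0.2211 0.0522] medz 0.1073
 bail mid [ 0.6366 -0.1156  0.0769] mean [ 0.6359 -0.1154  0.078 ] dir deg -176.5 zmax 0.083
 skirt [ 0.6338 -0.1159  0.0605] 29
 cap [0.6795 0.1356 0.1256] mean [0.6795 0.1349 0.1249] 113
 cap [0.6312 0.0922 0.1249] mean [0.6313 0.0917 0.1244] 117
 knob [ 0.4912 -0.0105  0.1178] [ 0.4903 -0.0099  0.1178] 19
 sleeves bbox mid [ 0.4895 -0.0093  0.0732] 82
 base [ 0.4762 -0.0157] 626
```

Emit:
carry_out([
  [34.5,-28.8,-2.6,0],
  [34.5,-28.8,-2.6,0],
  [34.5,-28.8,-2.6,0],
  [34.5,-28.8,-2.6,0],
  [34.5,-28.8,-2.6,0],
], jaw=0.5, squeeze=20)

```text
t: 0.72
position: [0.327, -0.3284, 0.2292]
tcp_rot: [-0.0, 0.98, 0.198, -0.0]
force: [0.1, -0.2, -0.5]
width: 0.0481
grasp_force: 0.0
```

Emit:
carry_out([
  [34.5,-28.8,-2.6,0],
  [34.5,-28.8,-2.6,0],
  [34.5,-28.8,-2.6,0],
  [34.5,-28.8,-2.6,0],
  [34.5,-28.8,-2.6,0],
])

```text
t: 1.35
position: [0.4298, -0.1287, 0.2423]
tcp_rot: [-0.0, 0.98, 0.199, -0.0]
force: [-0.3, 0.6, -0.8]
width: 0.047
grasp_force: 0.0
```

Emit:
carry_out([
  [30,-25,-2.6,0],
  [20,-18,0,0],
  [10,-10,0,0],
  [0,0,0,0],
])

```text
t: 1.85
position: [0.464, -0.0576, 0.2448]
tcp_rot: [0.0, 0.98, 0.199, -0.0]
force: [0.5, 0.0, -0.4]
width: 0.0473
grasp_force: 0.0
```

Emit:
carry_out([
  [0,0,0,0.153],
  [0,0,0,0.153],
  [0,0,0,0.153],
  [0,0,0,0.153],
  [0,0,0,0.153],
])

```text
t: 2.48
position: [0.4635, -0.0593, 0.2449]
tcp_rot: [0.0, 0.983, -0.185, -0.0]
force: [0.5, -0.7, -0.5]
width: 0.0465
grasp_force: 0.0
```

```bash
cat >> h.py <<'E'
def go(x,y,z,yaw=None):
    o=sensors.observe();p=o["position"];w=o["tcp_rot"];a=2*np.arctan2(w[2],w[1])
    D=np.array([x,y,z])-p;c,s=np.cos(a),np.sin(a)
    yw=0 if yaw is None else -(np.radians(yaw)-a)
    yw=(yw+np.pi/2)%np.pi-np.pi/2
    print("pos",p.round(4),"yaw",np.degrees(a).round(1),"-> shift mm",(1000*np.array([c*D[0]+s*D[1],s*D[0]-c*D[1],-D[2]])).round(1),"turn",yw.round(3))
E
python3 - <<'E'
from h import *
go(.492,-.0095,.101)
E
```

```text
Traceback (most recent call last):
  File "h.py", line 28, in go
    print("pos",p.round(4),"yaw",np.degrees(a).round(1),"-> shift mm",(1000*np.array([c*D[0]+s*D[1],s*D[0]-c*D[1],-D[2]])).round(1),"turn",yw.round(3))
                                                                                                                                           ^^^^^^^^
AttributeError: 'float' object has no attribute 'round'
```

```bash
sed -i 's/yw.round(3)/round(float(yw),3)/' h.py
python3 - <<'E'
from h import *
go(.492,-.0095,.101)
E
```

```text
pos [ 0.4635 -0.0593  0.2449] yaw -21.3 -> shift mm [  8.4 -56.7 143.9] turn 0.0
```

Emit:
carry_out([
  [4.2,-28,0,0],
  [4.2,-28.7,0,0],
  [0,0,40,0],
  [0,0,30,0],
  [0,0,0,0],
])

```text
t: 3.1
position: [0.4901, -0.0088, 0.1731]
tcp_rot: [0.0, 0.983, -0.182, -0.003]
force: [0.3, 0.2, 0.6]
width: 0.0469
grasp_force: 0.0
```

Run:
```python
from h import *
s=snapshot("scene");t=snapshot("top");np.savez("s1.npz",**s);np.savez("t1.npz",**t)
a=cv2.resize(s["frame"][60:210,200:400],(800,600));cv2.imwrite("pics/s1.png",a[...,::-1])
go(.492,-.0095,.101)
```

```text
pos [ 0.4926 -0.0089  0.1757] yaw -21.0 -> shift mm [-0.3  0.8 74.7] turn 0.0
```

View pics/s1.png

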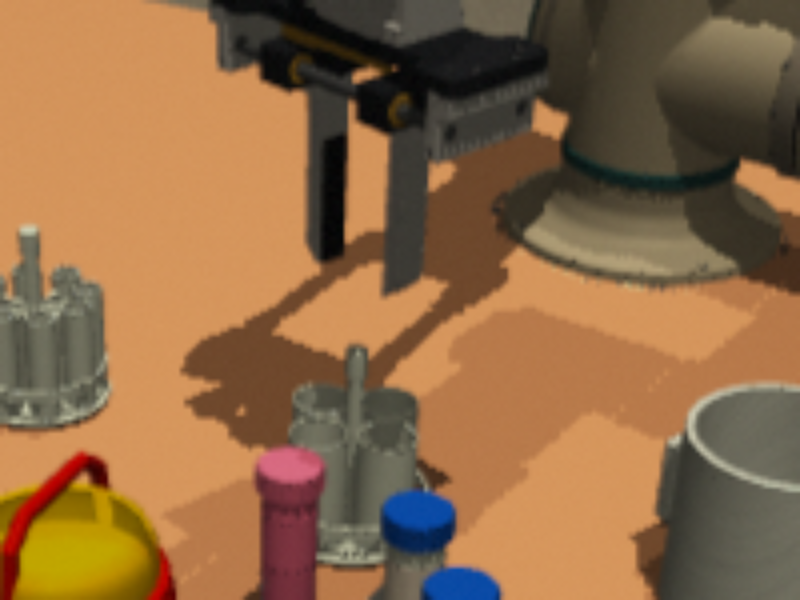

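The open fingers are centred above the knob: tips at about (325,258) and (402,290), knob top at (357,350). I'll descend and grip.

Emit:
carry_out([
  [0,0.8,30,0],
  [0,0,28,0],
  [0,0,16,0],
  [0,0,0,0],
])

```text
t: 3.7
position: [0.4923, -0.0092, 0.1016]
tcp_rot: [0.0, 0.983, -0.182, 0.0]
force: [-0.3, -0.2, -0.4]
width: 0.0464
grasp_force: 0.0
```

Emit:
carry_out([
  [0,0,0,0],
  [0,0,0,0],
  [0,0,0,0],
  [0,0,0,0],
  [0,0,0,0],
], jaw=0, squeeze=20)

```text
t: 4.32
position: [0.4921, -0.0091, 0.1014]
tcp_rot: [0.0, 0.983, -0.181, 0.0]
force: [-0.9, -1.8, 1.8]
width: 0.0126
grasp_force: 20.0
```

Emit:
carry_out([
  [0,0,-3,0],
  [0,0,-15,0],
  [0,0,-30,0],
  [0,0,0,0],
  [0,0,0,0],
])

```text
t: 4.95
position: [0.4914, -0.0086, 0.1487]
tcp_rot: [0.0, 0.983, -0.182, -0.0]
force: [-0.2, 0.3, -2.0]
width: 0.0126
grasp_force: 20.0
```

```bash
cat > obs.py <<'E'
from h import *
import sys
k=sys.argv[1]
for n in("scene","top"): np.savez(f"{n}{k}.npz",**snapshot(n))
go(.448,.222,.3,0)
E
python3 obs.py 2
cat > m3.py <<'E'
from h import *
p=sensors.observe()["position"]
for n in("scene2","top2"):
    s,P,col=load(n+".npz");P=P[np.isfinite(P[:,0])]
    dz=p[2]-.101
    for h0,h1 in((.068,.082),(.0,.016)):
        k=sel(P,p[:2],.06,h0+dz,h1+dz)
        if len(k)>10: print(n,h0,len(k),"bbox mid-tcp mm",(1000*((k.min(0)+k.max(0))/2-p)).round(1),"ext",(1000*(k.max(0)-k.min(0))).round(1),"zmax-dz",(k[:,2].max()-dz).round(4))
E
python3 m3.py
```

```text
pos [ 0.491  -0.0085  0.148 ] yaw -20.9 -> shift mm [-122.5 -200.  -152. ] turn -0.365
scene2 0.068 307 bbox mid-tcp mm [  1.    1.2 -26.1] ext [87.8 84.2 13.7] zmax-dz 0.0817
scene2 0.0 181 bbox mid-tcp mm [  6.    0.4 -92.7] ext [78.8 90.1 15.4] zmax-dz 0.016
```

Emit:
carry_out([
  [0,0,-35,0],
  [0,0,-35,0],
  [0,0,-27,0],
  [0,0,0,-0.122],
  [0,0,0,-0.122],
])

```text
t: 5.68
position: [0.4915, -0.0086, 0.2453]
tcp_rot: [-0.0, 0.998, -0.059, -0.001]
force: [0.9, 0.2, -2.6]
width: 0.0126
grasp_force: 20.0
```

Emit:
carry_out([
  [0,0,0,-0.121],
  [-6,-33,0,0],
  [-6,-33,0,0],
  [-6,-33,0,0],
  [-6,-33,0,0],
])

```text
t: 6.3
position: [0.4671, 0.1242, 0.2448]
tcp_rot: [0.0, 1.0, -0.0, -0.001]
force: [0.8, 0.9, -2.5]
width: 0.0127
grasp_force: 20.0
```

Emit:
carry_out([
  [-6,-33,0,0],
  [-6,-33,0,0],
  [-4,-22,0,0],
  [-2.5,-10,0,0],
  [0,0,0,0],
])

```text
t: 6.92
position: [0.4491, 0.2212, 0.2453]
tcp_rot: [0.001, 1.0, 0.0, -0.001]
force: [0.2, 0.3, -2.8]
width: 0.0123
grasp_force: 20.0
```

Emit:
carry_out([
  [0,0,0,0],
  [0,0,0,0],
  [0,0,0,0],
])

```text
t: 7.3
position: [0.4497, 0.2207, 0.2461]
tcp_rot: [0.0, 1.0, -0.001, 0.0]
force: [-0.2, 0.8, -1.7]
width: 0.0121
grasp_force: 20.0
```

```bash
python3 obs.py 3
cat > m4.py <<'E'
from h import *
p=sensors.observe()["position"]
s,P,col=load("scene3.npz");P=P[np.isfinite(P[:,0])]
dz=p[2]-.101
k=sel(P,p[:2],.06,.068+dz,.079+dz);print("sleeves-tcp",(1000*((k.min(0)+k.max(0))/2-p)).round(1),(1000*np.ptp(k,0)).round(1))
m=sel(P,(.449,.223),.07,.101,.112);print("rim",len(m),circ(m[:,:2]).round(4))
k=sel(P,p[:2],.06,.001+dz,.014+dz);print("base",circ(k[:,:2],.046).round(4),len(k))
a=cv2.resize(s["frame"][90:240,330:530],(800,600));cv2.imwrite("pics/s3.png",a[...,::-1])
E
python3 m4.py
```

```text
pos [0.4496 0.2209 0.2461] yaw -0.0 -> shift mm [ -1.6  -1.1 -53.9] turn -0.001
sleeves-tcp [  1.6   0.6 -27.9] [88.8 87.3 10.2]
rim 304 [0.4504 0.2234 0.052 ]
base [0.4444 0.2194] 300
```

View pics/s3.png

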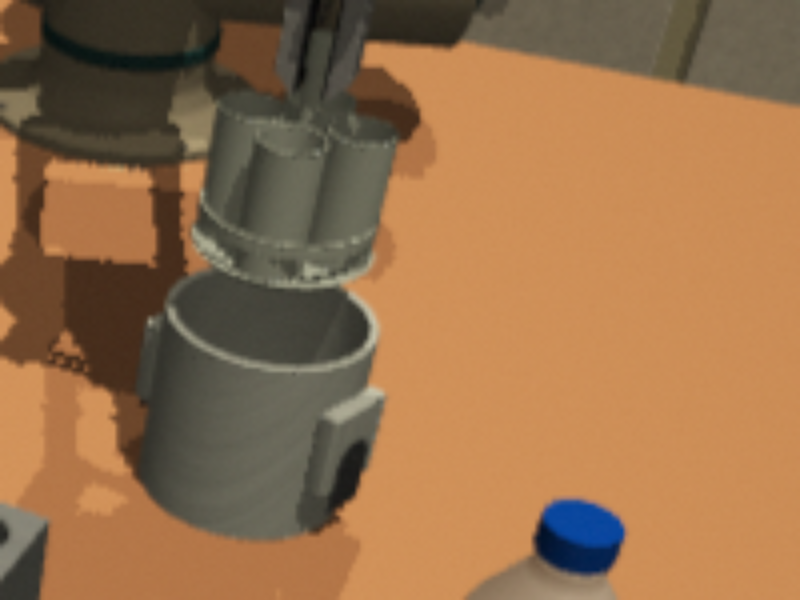

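The adapter hangs over the bucket, with its base bottom at about (290,283) and the bucket rim centre at about (272,320). Measured offset is x −0.8 and y +1.6 mm. I'll correct that and lower in stages, watching the force.

Emit:
carry_out([
  [-0.8,-1.6,10,0],
  [0,0,20,0],
  [0,0,15,0],
  [0,0,10,0],
  [0,0,0,0],
])

```text
t: 8.02
position: [0.4482, 0.2228, 0.1902]
tcp_rot: [0.0, 1.0, -0.0, -0.001]
force: [0.0, -0.3, -2.4]
width: 0.0125
grasp_force: 20.0
```

Emit:
carry_out([
  [0,0,15,0],
  [0,0,15,0],
  [0,0,15,0],
  [0,0,10,0],
  [0,0,0,0],
])

```text
t: 8.65
position: [0.448, 0.2226, 0.135]
tcp_rot: [0.0, 1.0, -0.0, -0.001]
force: [-0.5, -0.0, -2.5]
width: 0.0123
grasp_force: 20.0
```

Emit:
carry_out([
  [0,0,10,0],
  [0,0,7,0],
  [0,0,4,0],
  [0,0,2,0],
  [0,0,0,0],
])

```text
t: 9.28
position: [0.4487, 0.2229, 0.113]
tcp_rot: [0.0, 1.0, -0.0, 0.0]
force: [0.9, 0.2, -2.7]
width: 0.0125
grasp_force: 20.0
```

Emit:
carry_out([
  [0,0,1.5,0],
  [0,0,1,0],
  [0,0,1,0],
  [0,0,0,0],
  [0,0,0,0],
])

```text
t: 9.9
position: [0.4487, 0.2229, 0.1095]
tcp_rot: [0.0, 1.0, -0.0, 0.0]
force: [1.1, -0.2, -2.6]
width: 0.0126
grasp_force: 20.0
```

Emit:
carry_out([
  [0,0,0.5,0],
  [0,0,0.5,0],
  [0,0,0,0],
  [0,0,0,0],
])

```text
t: 10.4
position: [0.4489, 0.2227, 0.1093]
tcp_rot: [0.0, 1.0, -0.0, 0.0]
force: [-1.7, -2.2, 5.5]
width: 0.0123
grasp_force: 20.0
```

It has made contact with the floor at +5.5 N. I'll release and lift away.

Emit:
carry_out([
  [0,0,0,0],
  [0,0,0,0],
  [0,0,0,0],
  [0,0,0,0],
], jaw=0.4)

```text
t: 10.9
position: [0.4487, 0.2229, 0.1084]
tcp_rot: [0.0, 1.0, -0.0, -0.0]
force: [0.5, 0.2, -0.2]
width: 0.0378
grasp_force: 0.0
```

Emit:
carry_out([
  [0,0,-10,0],
  [0,0,-25,0],
  [0,0,-40,0],
  [0,0,-40,0],
  [0,0,-15,0],
])

```text
t: 11.52
position: [0.4499, 0.2233, 0.2414]
tcp_rot: [-0.001, 1.0, -0.0, 0.002]
force: [0.0, 1.1, 0.3]
width: 0.0374
grasp_force: 0.0
```

Emit:
carry_out([
  [40,20,0,0],
  [40,20,0,0],
  [40,20,0,0],
  [30,10,0,0],
  [0,0,0,0],
], jaw=0.6)

```text
t: 12.15
position: [0.5999, 0.1518, 0.2367]
tcp_rot: [0.0, 1.0, -0.001, -0.001]
force: [-0.0, 0.3, -0.6]
width: 0.0563
grasp_force: 0.0
```

```bash
python3 obs.py 4
python3 - <<'E'
from h import *
for n in("scene4","top4"):
    s,P,col=load(n+".npz");P=P[np.isfinite(P[:,0])]
    m=sel(P,(.449,.223),.07,.101,.112);c=circ(m[:,:2]);print(n,"rim",c.round(4))
    k=sel(P,c,.012,.115,.13);print(" knob",((k.min(0)+k.max(0))/2).round(4),len(k))
    k=sel(P,c,.047,.076,.087);print(" sleeve tops",((k.min(0)+k.max(0))/2).round(4),np.ptp(k,0).round(4),np.median(k[:,2]).round(4),len(k))
t=np.load("top4.npz")["frame"];s=np.load("scene4.npz")["frame"]
a=cv2.resize(t[225:300,160:260],(400,300),interpolation=2);b=cv2.resize(s[140:230,350:440],(400,400),interpolation=2)
o=np.zeros((400,800,3),np.uint8);o[:300,:400]=a;o[:,400:]=b
cv2.imwrite("pics/c4.png",o[...,::-1])
go(.681,.135,.2)
E
```

```text
pos [0.5976 0.1529 0.2374] yaw -0.0 -> shift mm [-149.6  -69.   -62.6] turn -0.0
scene4 rim [0.45   0.2232 0.0519]
 knob [0.4505 0.2231 0.1205] 38
 sleeve tops [0.431  0.2193 0.0812] [0.054  0.0767 0.0104] 0.0796 142
top4 rim [0.4459 0.2212 0.0521]
 knob [0.4472 0.2217 0.1236] 22
 sleeve tops [0.4479 0.2233 0.0814] [0.0867 0.0846 0.0107] 0.0814 112
pos [0.5976 0.1529 0.2374] yaw -0.0 -> shift mm [83.4 17.9 37.4] turn 0.0
```

View pics/c4.png

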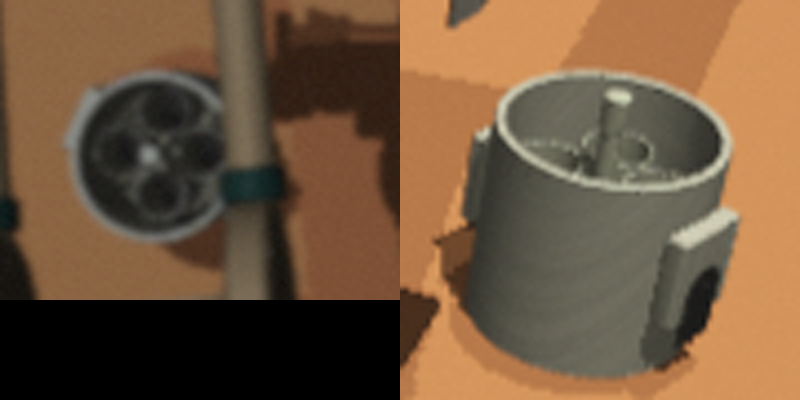

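The adapter stands seated and level in the bucket. In the left crop the bores are at (165,108), (160,195), (117,152) and (200,152). I'll fit its yaw and centre precisely.

```bash
cat > yaw.py <<'E'
from h import *
def fit(n,c,z0,yaw0):
    s,P,col=load(n+".npz");P=P[np.isfinite(P[:,0])]
    k=sel(P,c,.048,z0-.004,z0+.004)[:,:2]
    def f(a):
        th=a[2]+np.arange(4)*np.pi/2
        B=np.c_[a[0]+.027*np.cos(th),a[1]+.027*np.sin(th)]
        d=np.hypot(*(k[:,None]-B[None]).transpose(2,0,1))
        return abs(d-.0168).min(1)
    best=min((least_squares(f,[c[0]+i,c[1]+j,np.radians(yaw0+y)],loss="soft_l1",f_scale=.0007,x_scale=[.001,.001,.05]) for y in(-8,0,8) for i in (-.002,.002) for j in(-.002,.002)),key=lambda r:r.cost)
    a=best.x;print(n,len(k),a[:2].round(4),"yaw",np.degrees(a[2]).round(1),"rms mm",(1000*np.sqrt(np.mean(f(a)**2))).round(2))
if __name__=="__main__":
    fit("scene0",(.493,-.0085),.074,-21);fit("top0",(.490,-.0105),.0755,-21)
    fit("scene2",(.492,-.008),.1205,-21);fit("scene3",(.451,.2215),.2185,0)
    fit("scene4",(.4505,.2231),.0815,0);fit("top4",(.4472,.2217),.0835,0)
E
python3 yaw.py
```

```text
scene0 205 [ 0.4934 -0.0084] yaw -21.7 rms mm 2.39
top0 68 [ 0.4902 -0.01  ] yaw -21.1 rms mm 0.68
scene2 239 [ 0.4922 -0.0075] yaw -20.8 rms mm 1.96
scene3 292 [0.4507 0.2213] yaw -0.2 rms mm 2.03
scene4 108 [0.4502 0.223 ] yaw 1.0 rms mm 2.46
top4 84 [0.4473 0.2216] yaw -0.2 rms mm 1.37
```

Yaw is about 0, the centre (.4488,.2225), and the mean of the two cameras agrees with the TCP. Next is tube A at (.681,.135).

Emit:
carry_out([
  [40,9,0,0],
  [33,6,0,0],
  [10.4,2.9,0,0],
  [0,0,20,0],
  [0,0,20,0],
])

```text
t: 12.88
position: [0.6804, 0.1357, 0.1985]
tcp_rot: [-0.0, 1.0, 0.0, -0.0]
force: [-0.3, -0.3, -0.7]
width: 0.0565
grasp_force: 0.0
```

Emit:
carry_out([
  [0,0,0,0],
  [0,0,0,0],
])

```text
t: 13.12
position: [0.6816, 0.1355, 0.1997]
tcp_rot: [-0.0, 1.0, 0.0, 0.0]
force: [0.2, -0.3, 0.8]
width: 0.0566
grasp_force: 0.0
```

Run:
```python
from h import *
s=snapshot("scene");np.savez("scene5.npz",**s);cv2.imwrite("pics/s5.png",cv2.resize(s["frame"][120:270,240:440],(800,600))[...,::-1])
go(.681,.135,.1095,0)
```

```text
pos [0.682  0.1353 0.2   ] yaw 0.0 -> shift mm [-1.   0.3 90.5] turn 0.0
```

View pics/s5.png

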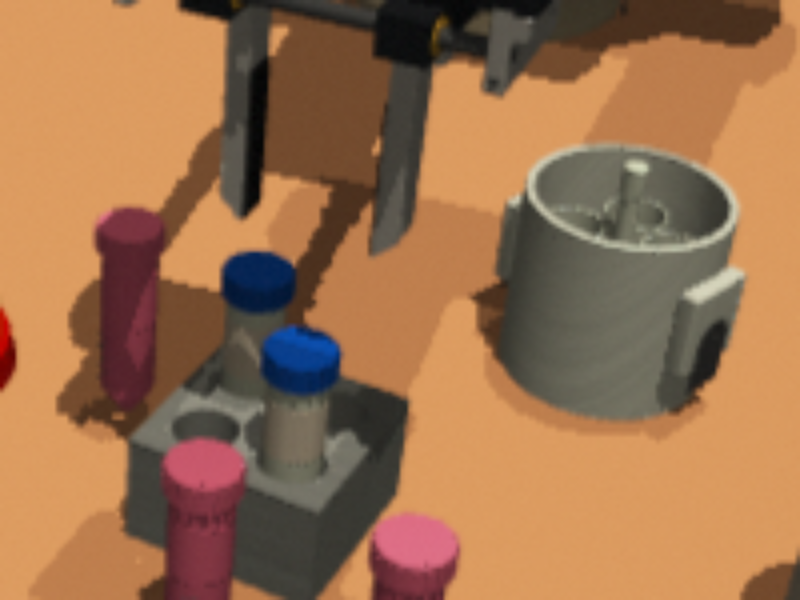

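The fingers, tips at (240,215) and (388,250), straddle the front tube's cap at (300,355) from above, with the neighbouring tube at (258,280) clear. I'll descend.

Emit:
carry_out([
  [-1,0,25,0],
  [0,0,25,0],
  [0,0,20,0],
  [0,0,14,0],
  [0,0,6,0],
])

```text
t: 13.8
position: [0.6811, 0.135, 0.1084]
tcp_rot: [0.0, 1.0, -0.0, 0.0]
force: [0.1, -0.1, -0.1]
width: 0.0566
grasp_force: 0.0
```

Emit:
carry_out([
  [0,0,0,0],
  [0,0,0,0],
  [0,0,0,0],
  [0,0,0,0],
  [0,0,0,0],
], jaw=0, squeeze=12)

```text
t: 14.42
position: [0.6817, 0.135, 0.1094]
tcp_rot: [-0.0, 1.0, -0.0, 0.001]
force: [-0.5, -0.4, 3.1]
width: 0.0336
grasp_force: 12.0
```

Emit:
carry_out([
  [0,0,-5,0],
  [0,0,-15,0],
  [0,0,-30,0],
  [0,0,-30,0],
  [0,0,-40,0],
])

```text
t: 15.05
position: [0.6805, 0.1349, 0.2294]
tcp_rot: [0.0, 1.0, -0.0, -0.001]
force: [-0.7, 0.8, -1.0]
width: 0.0337
grasp_force: 12.0
```

Emit:
carry_out([
  [0,0,-15,0],
  [0,0,0,0],
  [0,0,0,0],
])

```text
t: 15.42
position: [0.6802, 0.1348, 0.2417]
tcp_rot: [0.0, 1.0, -0.0, -0.002]
force: [-0.9, 0.5, -0.1]
width: 0.0334
grasp_force: 12.0
```

```bash
cat > tube.py <<'E'
from h import *
import sys
o=sensors.observe()["position"];
for n in("scene","top"):
    s=snapshot(n);P=cloud(s).reshape(-1,3);col=s["frame"].reshape(-1,3).astype(int)
    ok=np.isfinite(P[:,0]);P=P[ok];col=col[ok]
    b=sel(P[(col[:,2]>80)&(col[:,0]<70)&(col[:,2]>col[:,0]+50)],o[:2],.03,0,.4)
    if len(b)>20:
        k=b[b[:,2]>np.percentile(b[:,2],95)-.004] if n=="top" else b
        print(n,"cap-tcp",(1000*((b.min(0)+b.max(0))/2-o)).round(1),"zmax",b[:,2].max().round(4),len(b))
    if n=="scene":
        for d in(-.02,-.04,-.06,-.08,-.1):
            k=sel(P,o[:2],.025,o[2]+d-.004,o[2]+d+.004)
            if len(k)>15: print("  slice",d,circ(k[:,:2],.0145)-o[:2],len(k))
        np.savez(sys.argv[1],**s)
go(.4758,.2225,.26,0)
E
python3 tube.py sA.npz
```

```text
scene cap-tcp [ 5.7 -1.2  8.8] zmax 0.2573 70
  slice -0.02 [-0.00068419  0.00036271] 69
  slice -0.04 [-0.0011686   0.00021545] 66
  slice -0.06 [-1.49705138e-03 -6.29453631e-05] 66
  slice -0.08 [-0.001679   -0.00011714] 62
pos [0.6802 0.1349 0.2415] yaw -0.0 -> shift mm [-204.4  -87.6  -18.5] turn -0.0
```

Emit:
carry_out([
  [-20,-9,0,0],
  [-35,-15,0,0],
  [-40,-17,0,0],
  [-40,-17,0,0],
  [-35,-15,0,0],
])

```text
t: 16.15
position: [0.509, 0.2083, 0.2423]
tcp_rot: [0.0, 1.0, -0.0, -0.001]
force: [-0.0, 0.2, -0.3]
width: 0.0334
grasp_force: 12.0
```

Emit:
carry_out([
  [-24,-10.6,0,0],
  [-10.4,-4,0,0],
  [0,0,0,0],
  [0,0,0,0],
  [0,0,0,0],
])

```text
t: 16.77
position: [0.4777, 0.2222, 0.2433]
tcp_rot: [0.0, 1.0, -0.001, 0.0]
force: [-0.1, 0.2, -0.4]
width: 0.0337
grasp_force: 12.0
```

```bash
python3 tube.py sA2.npz
python3 - <<'E'
from h import *
s,P,col=load("scene0.npz");P=P[np.isfinite(P[:,0])]
for c in((.681,.135),(.6325,.0923)):
  for z in(.105,.09,.08,.07):
    k=sel(P,c,.022,z-.004,z+.004);print(c,z,circ(k[:,:2],.0145)-c,len(k))
E
```

```text
scene cap-tcp [ 3.4 -3.3 14. ] zmax 0.2587 29
  slice -0.02 [-0.00043239  0.00058571] 63
  slice -0.04 [-0.00085124  0.00033404] 57
  slice -0.06 [-0.00124735  0.00026425] 57
  slice -0.08 [-0.00146235 -0.000124  ] 53
pos [0.4774 0.2223 0.2433] yaw -0.1 -> shift mm [ -1.6  -0.2 -16.7] turn -0.001
(0.681, 0.135) 0.105 [-7.31366381e-05 -3.64698744e-04] 43
(0.681, 0.135) 0.09 [ 0.00010631 -0.00043388] 60
(0.681, 0.135) 0.08 [-5.27677499e-05 -4.00864447e-04] 49
(0.681, 0.135) 0.07 [-0.00022532 -0.00016664] 51
(0.6325, 0.0923) 0.105 [-0.0003898  -0.00028329] 43
(0.6325, 0.0923) 0.09 [-0.0004306 -0.000951 ] 35
(0.6325, 0.0923) 0.08 [0.00013636 0.00025526] 32
(0.6325, 0.0923) 0.07 [-0.00012012 -0.00052701] 30
```

The held tube leans about 1°, and its axis averages −1 mm in x relative to the TCP. I'll aim at TCP (.4768,.2220) and lower it.

Emit:
carry_out([
  [-0.6,0.3,10,0],
  [0,0,20,0],
  [0,0,15,0],
  [0,0,8,0],
  [0,0,0,0],
])

```text
t: 17.5
position: [0.4758, 0.2222, 0.1899]
tcp_rot: [0.0, 1.0, -0.0, -0.001]
force: [0.3, 0.5, -1.3]
width: 0.0333
grasp_force: 12.0
```

Emit:
carry_out([
  [0,0,6,0],
  [0,0,8,0],
  [0,0,8,0],
  [0,0,8,0],
  [0,0,0,0],
])

```text
t: 18.12
position: [0.4756, 0.2221, 0.1597]
tcp_rot: [0.0, 1.0, -0.0, -0.001]
force: [0.4, 0.8, -0.7]
width: 0.0334
grasp_force: 12.0
```

Emit:
carry_out([
  [0.8,0,8,0],
  [0,0,8,0],
  [0,0,8,0],
  [0,0,6,0],
  [0,0,0,0],
])

```text
t: 18.75
position: [0.4765, 0.2221, 0.1299]
tcp_rot: [0.0, 1.0, -0.0, -0.001]
force: [1.1, 0.1, -1.0]
width: 0.0333
grasp_force: 12.0
```

Emit:
carry_out([
  [0,0,6,0],
  [0,0,4,0],
  [0,0,2,0],
  [0,0,0,0],
  [0,0,0,0],
])

```text
t: 19.38
position: [0.477, 0.2223, 0.1186]
tcp_rot: [0.0, 1.0, -0.0, 0.0]
force: [-0.6, 0.1, -0.5]
width: 0.0341
grasp_force: 12.0
```

Emit:
carry_out([
  [0,0,2,0],
  [0,0,1.5,0],
  [0,0,1,0],
  [0,0,0,0],
  [0,0,0,0],
])

```text
t: 20.0
position: [0.4769, 0.2223, 0.1141]
tcp_rot: [0.0, 1.0, -0.0, 0.0]
force: [0.8, -0.8, -0.4]
width: 0.0336
grasp_force: 12.0
```

Emit:
carry_out([
  [0,0,0.7,0],
  [0,0,0.7,0],
  [0,0,0,0],
  [0,0,0,0],
])

```text
t: 20.5
position: [0.4775, 0.2224, 0.1133]
tcp_rot: [-0.0, 1.0, -0.0, 0.001]
force: [-0.3, -0.2, 5.8]
width: 0.0335
grasp_force: 12.0
```

Touchdown. I'll open only slightly, because the fingers are inside the bucket wall, and then lift.

Emit:
carry_out([
  [0,0,-0.5,0],
  [0,0,0,0],
  [0,0,0,0],
], jaw=0.395)

```text
t: 20.88
position: [0.4766, 0.2222, 0.1128]
tcp_rot: [0.0, 1.0, -0.0, -0.0]
force: [0.6, -0.4, 0.6]
width: 0.0372
grasp_force: 0.0
```

Emit:
carry_out([
  [0,0,-5,0],
  [0,0,-10,0],
  [0,0,-20,0],
  [0,0,-40,0],
  [0,0,-50,0],
])

```text
t: 21.5
position: [0.4763, 0.2221, 0.2393]
tcp_rot: [0.0, 1.0, -0.0, -0.001]
force: [1.0, -0.1, -0.5]
width: 0.037
grasp_force: 0.0
```

Emit:
carry_out([
  [30,25,0,0],
  [40,35,0,0],
  [40,35,0,0],
  [25,20,0,0],
  [0,0,0,0],
], jaw=0.6)

```text
t: 22.12
position: [0.6134, 0.1056, 0.2381]
tcp_rot: [0.0, 1.0, -0.001, 0.0]
force: [-0.3, 0.5, -0.3]
width: 0.0567
grasp_force: 0.0
```

Run:
```python
from h import *
s=snapshot("scene");np.savez("scene6.npz",**s);t=snapshot("top");np.savez("top6.npz",**t)
for n,s_ in(("scene",s),("top",t)):
    P=cloud(s_).reshape(-1,3);col=s_["frame"].reshape(-1,3).astype(int);ok=np.isfinite(P[:,0]);P=P[ok];col=col[ok]
    b=P[(col[:,2]>80)&(col[:,2]>col[:,0]+50)]
    for c in((.476,.2225),(.681,.135),(.6325,.0923)):
        k=sel(b,c,.03,.09,.14)
        if len(k)>9: print(n,c,"cap",((k.min(0)+k.max(0))/2).round(4),k[:,2].max().round(4),len(k))
a=cv2.resize(t["frame"][155:300,160:310],(400,387),interpolation=2);b=cv2.resize(s["frame"][130:235,340:445],(400,400),interpolation=2)
o=np.zeros((400,800,3),np.uint8);o[:387,:400]=a;o[:,400:]=b;cv2.imwrite("pics/c6.png",o[...,::-1])
go(.6325,.0923,.1095,0)
```

```text
scene (0.476, 0.2225) cap [0.4739 0.2223 0.1226] 0.1297 127
scene (0.6325, 0.0923) cap [0.6331 0.0923 0.1191] 0.1258 157
top (0.476, 0.2225) cap [0.4742 0.2212 0.1293] 0.1343 127
pos [0.6113 0.1075 0.2384] yaw -0.0 -> shift mm [ 21.2  15.2 128.9] turn -0.001
```

View pics/c6.png

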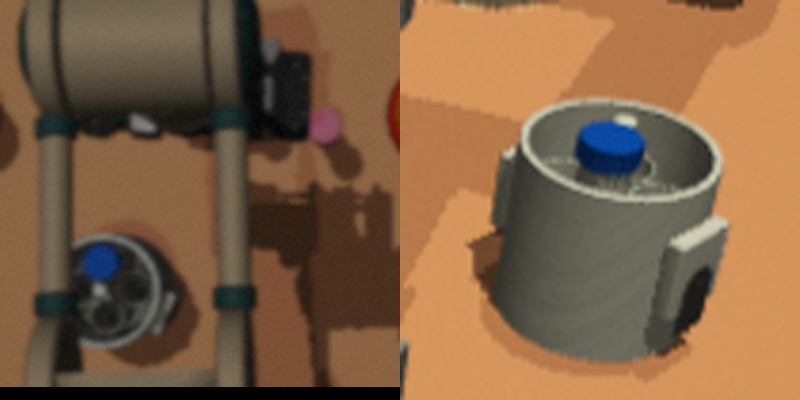

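Tube A stands in the +x bore: blue cap at left crop (100,262), right crop (610,147), top at about 0.129. Now tube B.

Emit:
carry_out([
  [12,8,0,0],
  [9.2,7.2,0,0],
  [0,0,20,0],
  [0,0,20,0],
  [0,0,0,0],
])

```text
t: 22.85
position: [0.6322, 0.0919, 0.1966]
tcp_rot: [0.0, 1.0, 0.0, -0.002]
force: [-0.1, -0.6, 0.3]
width: 0.0563
grasp_force: 0.0
```

Emit:
carry_out([
  [0,0,0,0],
  [0,0,0,0],
])

```text
t: 23.1
position: [0.6338, 0.0921, 0.1993]
tcp_rot: [0.0, 1.0, -0.0, 0.001]
force: [-0.8, 0.1, 0.6]
width: 0.056
grasp_force: 0.0
```

```bash
python3 -c "
from h import *
go(.6325,.0923,.1095,0)"
```

```text
pos [0.6338 0.0921 0.1993] yaw -0.0 -> shift mm [-1.3 -0.2 89.8] turn -0.0
```

Emit:
carry_out([
  [-1.6,0,25,0],
  [0,0,25,0],
  [0,0,20,0],
  [0,0,14,0],
  [0,0,5.5,0],
])

```text
t: 23.72
position: [0.6315, 0.092, 0.1083]
tcp_rot: [0.0, 1.0, -0.0, -0.0]
force: [0.3, 0.6, -0.2]
width: 0.0563
grasp_force: 0.0
```

Emit:
carry_out([
  [0,0,0,0],
  [0,0,0,0],
  [0,0,0,0],
  [0,0,0,0],
  [0,0,0,0],
], jaw=0, squeeze=12)

```text
t: 24.35
position: [0.632, 0.092, 0.1094]
tcp_rot: [0.0, 1.0, -0.0, 0.001]
force: [0.6, -0.6, 3.5]
width: 0.0337
grasp_force: 12.0
```

Emit:
carry_out([
  [0,0,-5,0],
  [0,0,-15,0],
  [0,0,-30,0],
  [0,0,-30,0],
  [0,0,-40,0],
])

```text
t: 24.98
position: [0.6308, 0.0921, 0.2297]
tcp_rot: [0.0, 1.0, -0.0, -0.001]
force: [-0.5, -0.1, -0.3]
width: 0.0335
grasp_force: 12.0
```

Emit:
carry_out([
  [0,0,-25,0],
  [-20,-12,0,0],
  [-35,-22,0,0],
  [-40,-25,0,0],
  [-40,-25,0,0],
])

```text
t: 25.6
position: [0.4952, 0.1767, 0.2544]
tcp_rot: [-0.0, 1.0, -0.0, 0.0]
force: [0.4, 1.4, -0.8]
width: 0.0335
grasp_force: 12.0
```

Emit:
carry_out([
  [-35,-22,0,0],
  [-25,-16,0,0],
  [-14,-8,0,0],
  [0,0,0,0],
  [0,0,0,0],
])

```text
t: 26.22
position: [0.4236, 0.2217, 0.2538]
tcp_rot: [0.0, 1.0, -0.0, 0.001]
force: [0.2, -0.0, -0.6]
width: 0.0333
grasp_force: 12.0
```

```bash
sed -i 's/^go.*/go(.4218,.2225,.2433,0)/' tube.py; python3 tube.py sB.npz
```

```text
scene cap-tcp [  9.1  -3.  -57.7] zmax 0.2697 29
  slice -0.02 [0.00051791 0.0002567 ] 61
  slice -0.04 [0.00040021 0.00031446] 60
  slice -0.06 [-0.00016247  0.00024118] 50
  slice -0.08 [-0.00034971 -0.00019823] 52
pos [0.4235 0.2216 0.2535] yaw -0.1 -> shift mm [-1.7 -0.9 10.2] turn -0.001
```

Emit:
carry_out([
  [-1.8,-0.5,10,0],
  [0,0,20,0],
  [0,0,20,0],
  [0,0,13,0],
  [0,0,0,0],
])

```text
t: 26.95
position: [0.4201, 0.2222, 0.1894]
tcp_rot: [0.001, 1.0, -0.0, -0.001]
force: [0.1, 0.2, -0.2]
width: 0.0338
grasp_force: 12.0
```

Emit:
carry_out([
  [0,0,0,0],
  [0,0,0,0],
])

```text
t: 27.2
position: [0.4213, 0.2228, 0.1913]
tcp_rot: [-0.0, 1.0, -0.0, 0.001]
force: [-0.6, 0.7, -0.8]
width: 0.0335
grasp_force: 12.0
```

Emit:
carry_out([
  [0.6,0.5,6,0],
  [0,0,8,0],
  [0,0,8,0],
  [0,0,8,0],
  [0,0,0,0],
])

```text
t: 27.82
position: [0.4209, 0.222, 0.1598]
tcp_rot: [0.0, 1.0, -0.0, -0.001]
force: [-0.0, 0.4, 0.0]
width: 0.0335
grasp_force: 12.0
```

Emit:
carry_out([
  [0,0,8,0],
  [0,0,8,0],
  [0,0,8,0],
  [0,0,7,0],
  [0,0,0,0],
])

```text
t: 28.45
position: [0.421, 0.222, 0.129]
tcp_rot: [0.0, 1.0, -0.0, -0.001]
force: [0.0, -0.4, -0.6]
width: 0.0335
grasp_force: 12.0
```

Emit:
carry_out([
  [0,0,5,0],
  [0,0,4,0],
  [0,0,2,0],
  [0,0,0,0],
  [0,0,0,0],
])

```text
t: 29.08
position: [0.4214, 0.2221, 0.1187]
tcp_rot: [-0.0, 1.0, -0.0, 0.0]
force: [0.3, -0.3, -0.1]
width: 0.0336
grasp_force: 12.0
```

Emit:
carry_out([
  [0,0,2,0],
  [0,0,1.5,0],
  [0,0,1,0],
  [0,0,0,0],
  [0,0,0,0],
])

```text
t: 29.7
position: [0.4213, 0.2221, 0.1142]
tcp_rot: [0.0, 1.0, -0.0, 0.0]
force: [-0.5, -0.0, -0.5]
width: 0.0336
grasp_force: 12.0
```

Emit:
carry_out([
  [0,0,0.7,0],
  [0,0,0.5,0],
  [0,0,0,0],
  [0,0,0,0],
])

```text
t: 30.2
position: [0.4217, 0.2222, 0.1134]
tcp_rot: [-0.0, 1.0, -0.0, 0.001]
force: [-0.2, -0.2, 5.2]
width: 0.0335
grasp_force: 12.0
```

Emit:
carry_out([
  [0,0,-0.5,0],
  [0,0,0,0],
  [0,0,0,0],
], jaw=0.395)

```text
t: 30.58
position: [0.421, 0.222, 0.1131]
tcp_rot: [0.0, 1.0, -0.0, -0.0]
force: [0.6, 1.0, -0.7]
width: 0.0371
grasp_force: 0.0
```

Emit:
carry_out([
  [0,0,-5,0],
  [0,0,-10,0],
  [0,0,-20,0],
  [0,0,-40,0],
  [0,0,-50,0],
])

```text
t: 31.2
position: [0.4207, 0.2219, 0.2397]
tcp_rot: [0.0, 1.0, -0.0, -0.001]
force: [0.4, -0.3, 0.2]
width: 0.0373
grasp_force: 0.0
```

Emit:
carry_out([
  [15,30,0,0],
  [22,40,0,0],
  [25,42,0,0],
  [25,42,0,0],
  [25,42,0,0],
], jaw=0.4)

```text
t: 31.82
position: [0.5341, 0.0247, 0.2394]
tcp_rot: [-0.0, 1.0, -0.0, 0.001]
force: [1.3, -0.3, 0.0]
width: 0.0378
grasp_force: 0.0
```

Emit:
carry_out([
  [25,42,0,0],
  [25,42,0,0],
  [25,35,0,0],
  [15,15,0,0],
  [0,0,0,0],
])

```text
t: 32.45
position: [0.6239, -0.1091, 0.2384]
tcp_rot: [0.0, 1.0, -0.001, 0.0]
force: [-0.4, 0.8, 0.4]
width: 0.0378
grasp_force: 0.0
```

```bash
python3 - <<'E'
from h import *
s=snapshot("scene");np.savez("scene7.npz",**s);t=snapshot("top");np.savez("top7.npz",**t)
for n,s_ in(("scene",s),("top",t)):
    P=cloud(s_).reshape(-1,3);col=s_["frame"].reshape(-1,3).astype(int);ok=np.isfinite(P[:,0]);P=P[ok];col=col[ok]
    b=P[(col[:,2]>80)&(col[:,2]>col[:,0]+50)]
    for c in((.476,.2225),(.4215,.2225)):
        k=sel(b,c,.025,.09,.14)
        if len(k)>9: print(n,c,"cap",((k.min(0)+k.max(0))/2).round(4),k[:,2].max().round(4),len(k))
a=cv2.resize(t["frame"][225:300,160:250],(400,333),interpolation=2);b=cv2.resize(s["frame"][130:235,340:445],(400,400),interpolation=2)
o=np.zeros((400,800,3),np.uint8);o[:333,:400]=a;o[:,400:]=b;cv2.imwrite("pics/c7.png",o[...,::-1])
go(.6347,-.1155,.16,2.8)
E
cat > lidm.py <<'E'
from h import *
# same-camera lid geometry from the first pictures: bar in slices across x, tops and feet
for n in("scene0","top0"):
    s,P,col=load(n+".npz");ok=np.isfinite(P[:,0]);P=P[ok];col=col[ok]
    red=P[(col[:,0]>90)&(col[:,1]<50)&(col[:,2]<50)]
    k=sel(red,(.637,-.115),.045,.065,.09)
    print(n,"bar x-range",k[:,0].min().round(4),k[:,0].max().round(4),"poly y(x-.635):",np.polyfit(k[:,0]-.635,k[:,1],1).round(4),"zmax",np.percentile(k[:,2],95).round(4))
    y=P[(col[:,0]>70)&(col[:,1]>50)&(col[:,2]<40)];k=sel(y,(.635,-.115),.06,.015,.06);print(" dome",circ(sel(y,(.635,-.115),.07,.014,.03)[:,:2]).round(4))
    k=sel(red,(.635,-.115),.075,-.005,.016);print(" skirt R64",circ(k[:,:2],.064).round(4),"bbox mid",((k.min(0)+k.max(0))/2).round(4),np.ptp(k,0).round(4))
E
python3 lidm.py
```

```text
scene (0.476, 0.2225) cap [0.4744 0.2222 0.1229] 0.1297 128
scene (0.4215, 0.2225) cap [0.4213 0.2223 0.1208] 0.1296 114
top (0.476, 0.2225) cap [0.4742 0.2216 0.1294] 0.1352 126
top (0.4215, 0.2225) cap [0.42   0.2218 0.1277] 0.1341 131
pos [ 0.6226 -0.1074  0.2387] yaw -0.0 -> shift mm [12.1  8.1 78.7] turn -0.049
scene0 bar x-range 0.5955 0.6801 poly y(x-.635): [ 0.0419 -0.1137] zmax 0.078
 dome [ 0.6346 -0.1165  0.0551]
 skirt R64 [ 0.6326 -0.1178] bbox mid [ 0.6482 -0.1088  0.0081] [0.1052 0.1139 0.0158]
top0 bar x-range 0.5988 0.6806 poly y(x-.635): [ 0.0567 -0.1155] zmax 0.082
 dome [ 0.6347 -0.1189  0.0564]
 skirt R64 [ 0.6325 -0.1198] bbox mid [ 0.6403 -0.1148  0.0067] [0.1091 0.1228 0.0186]
```

View pics/c7.png

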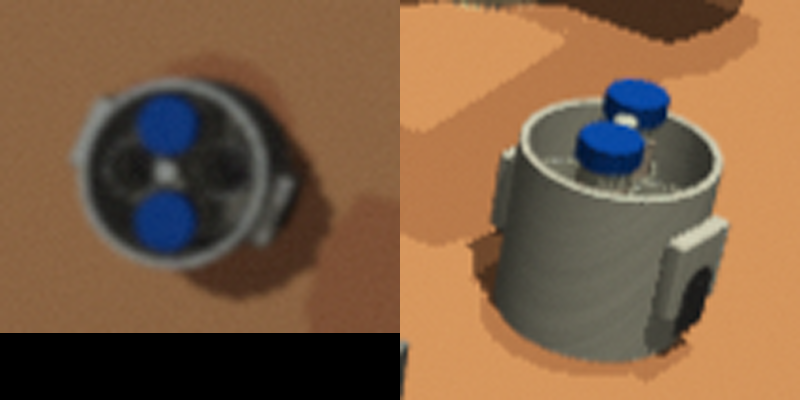

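Both blue caps stand in opposite bores, at left crop (167,123) and (165,222). Both tops are at about 0.13, so the bucket is balanced. Now the lid: bail at (.6355,−.1146), yaw 2.8°.

Emit:
carry_out([
  [0,0,0,-0.049],
  [13.2,6.6,25,0],
  [0,0,30,0],
  [0,0,20,0],
  [0,0,0,0],
])

```text
t: 33.17
position: [0.6349, -0.1123, 0.1624]
tcp_rot: [-0.001, 1.0, 0.025, -0.002]
force: [-1.2, 0.5, -1.0]
width: 0.0375
grasp_force: 0.0
```

Emit:
carry_out([
  [0,0,0,0],
  [0,0,0,0],
])

```text
t: 33.42
position: [0.6374, -0.1138, 0.1651]
tcp_rot: [0.0, 1.0, 0.025, 0.001]
force: [-0.0, 1.0, 0.2]
width: 0.0377
grasp_force: 0.0
```

Run:
```python
from h import *
s=snapshot("scene");np.savez("scene8.npz",**s);cv2.imwrite("pics/s8.png",cv2.resize(s["frame"][90:240,150:350],(800,600))[...,::-1])
go(.6355,-.1146,.069,2.8)
```

```text
pos [ 0.6373 -0.1139  0.1649] yaw 2.8 -> shift mm [-1.8  0.7 95.9] turn 0.0
```

View pics/s8.png

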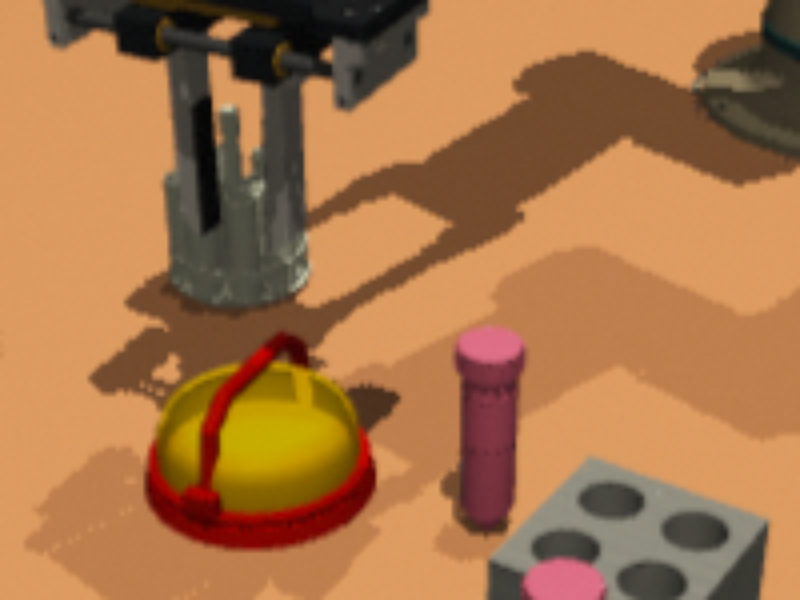

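The fingers, tips at (208,232) and (280,255), sit above the bail's top bar, which runs from (215,410) to (290,340). I'll descend and pinch.

Emit:
carry_out([
  [-1,0.7,28,0],
  [0,0,28,0],
  [0,0,20,0],
  [0,0,14,0],
  [0,0,5.5,0],
])

```text
t: 34.1
position: [0.6357, -0.1147, 0.0676]
tcp_rot: [0.0, 1.0, 0.024, -0.0]
force: [-0.4, -0.1, 0.1]
width: 0.0376
grasp_force: 0.0
```

Emit:
carry_out([
  [0,0,0,0],
  [0,0,0,0],
  [0,0,0,0],
  [0,0,0,0],
  [0,0,0,0],
], jaw=0, squeeze=35)

```text
t: 34.72
position: [0.6363, -0.115, 0.0687]
tcp_rot: [0.0, 1.0, 0.024, 0.001]
force: [-0.4, -0.6, 3.9]
width: 0.009
grasp_force: 35.0
```

Emit:
carry_out([
  [0,0,-3,0],
  [0,0,-10,0],
  [0,0,-25,0],
  [0,0,-30,0],
  [0,0,-40,0],
])

```text
t: 35.35
position: [0.6349, -0.1143, 0.1762]
tcp_rot: [-0.0, 1.0, 0.024, -0.001]
force: [0.8, -0.2, -1.7]
width: 0.0087
grasp_force: 35.0
```

Emit:
carry_out([
  [0,0,-50,0],
  [0,0,-32,0],
  [0,0,0,0],
  [0,0,0,0],
])

```text
t: 35.85
position: [0.6348, -0.1143, 0.2563]
tcp_rot: [-0.0, 1.0, 0.024, -0.001]
force: [-0.1, -0.8, -1.0]
width: 0.009
grasp_force: 35.0
```

```bash
cat > lid2.py <<'E'
from h import *
import sys
p=sensors.observe()["position"];dz=p[2]-float(sys.argv[1])
s=snapshot("scene");P=cloud(s).reshape(-1,3);col=s["frame"].reshape(-1,3).astype(int);ok=np.isfinite(P[:,0]);P=P[ok];col=col[ok]
red=P[(col[:,0]>90)&(col[:,1]<60)&(col[:,2]<60)]
k=sel(red,p[:2],.085,dz-.012,dz+.012)
A=np.c_[k[:,:2]-p[:2],np.ones(len(k))];print("skirt R64-tcp mm",(1000*(circ(k[:,:2],.064)-p[:2])).round(1),"free",circ(k[:,:2]).round(4),len(k))
lo=[];c=circ(k[:,:2],.064)
k=sel(red,p[:2],.085,dz-.03,dz+.02);th=np.degrees(np.arctan2(k[:,1]-c[1],k[:,0]-c[0]))
for a in range(-120,140,20):
    q=k[abs(th-a)<8]
    if len(q)>4: lo.append((a,round(1000*(q[:,2].min()-dz),1),round(1000*(q[:,2].max()-dz),1)))
print("skirt z lo/hi by azimuth",lo)
m=sel(P,(.45,.223),.07,.101,.112)
if len(m)>50: print("rim",circ(m[:,:2]).round(4),circ(m[:,:2],.0525).round(4))
np.savez(sys.argv[2],**s)
go(.4487,.2225,.25,0)
E
python3 lid2.py .069 s9.npz
```

```text
skirt R64-tcp mm [-3.8 -0.8] free [ 0.6329 -0.1137  0.062 ] 391
skirt z lo/hi by azimuth [(-60, np.float64(16.4), np.float64(17.9)), (-40, np.float64(1.5), np.float64(18.3)), (-20, np.float64(0.7), np.float64(19.0)), (0, np.float64(-0.4), np.float64(16.2)), (20, np.float64(-0.0), np.float64(20.0)), (40, np.float64(-1.3), np.float64(18.8)), (60, np.float64(0.4), np.float64(18.6)), (80, np.float64(2.4), np.float64(19.4)), (100, np.float64(-0.0), np.float64(18.6)), (120, np.float64(0.8), np.float64(18.5))]
rim [0.4499 0.223  0.0517] [0.4497 0.2229]
pos [ 0.6346 -0.1142  0.2557] yaw 2.8 -> shift mm [-169.2 -345.4    5.7] turn 0.049
```

The lid is held level. I'll get its centre relative to the TCP more robustly, from the silhouette in the first top view and the bail's symmetry.

Run:
```python
from h import *
s,P,col=load("top0.npz");f=s["frame"].astype(int)
mk=((f[...,0]-f[...,2]>45)&((f[...,1]<45)|(f[...,0]-f[...,2]>75))).astype(np.uint8)
W=cloud(s);lab=((np.hypot(W[...,0]-.636,W[...,1]+.1155)<.08)&(W[...,2]>.006)).astype(np.uint8)
def ray(u,v,z):
    d=np.linalg.inv(s["intrinsics"])@[u,v,1];d=s["R"].T@d;o=-s["R"].T@s["t"];return o+d*(z-o[2])/d[2]
for nm,m in(("depth",lab),):
    cs,_=cv2.findContours(m,cv2.RETR_EXTERNAL,cv2.CHAIN_APPROX_NONE);c=max(cs,key=cv2.contourArea)[:,0]
    X=np.array([ray(u,v,.010)[:2] for u,v in c]);print(nm,circ(X).round(4),len(c))
# colour silhouette: outermost saturated red pixels per azimuth
red=(f[...,0]>70)&(f[...,1]<45)
v,u=np.nonzero(red&(np.hypot(W[...,0]-.636,W[...,1]+.1155)<.085))
X=np.array([ray(a,b,.010)[:2] for a,b in zip(u,v)]);c=np.array([.635,-.116])
for _ in range(4):
    th=((np.degrees(np.arctan2(*(X-c).T[::-1]))+180)//10).astype(int);r_=np.hypot(*(X-c).T)
    E=np.array([X[th==k][np.argmax(r_[th==k])] for k in range(36) if (th==k).any()]);q=circ(E);c=q[:2]
print("red outer",q.round(4),len(E))
for n in("scene0","top0"):
    s2,P,col=load(n+".npz");ok=np.isfinite(P[:,0]);P=P[ok];col=col[ok]
    k=P[(col[:,0]>80)&(col[:,1]<50)&(col[:,2]<50)];k=k[(abs(k[:,1]+.1145)<.012)&(k[:,2]>.02)&(abs(k[:,0]-.636)<.07)]
    b=np.round((k[:,0])/.006).astype(int)
    print(n,[(round(i*.006,3),round(float(np.median(k[b==i,2])),3)) for i in np.unique(b)])
```

```text
depth [ 0.6328 -0.1169  0.0612] 127
red outer [ 0.6314 -0.115   0.0613] 36
scene0 [(np.float64(0.588), 0.06), (np.float64(0.594), 0.062), (np.float64(0.6), 0.071), (np.float64(0.606), 0.075), (np.float64(0.612), 0.076), (np.float64(0.618), 0.076), (np.float64(0.624), 0.076), (np.float64(0.63), 0.077), (np.float64(0.636), 0.075), (np.float64(0.642), 0.075), (np.float64(0.648), 0.076), (np.float64(0.654), 0.076), (np.float64(0.66), 0.076), (np.float64(0.666), 0.075), (np.float64(0.672), 0.071), (np.float64(0.678), 0.065), (np.float64(0.684), 0.056), (np.float64(0.69), 0.035), (np.float64(0.696), 0.028), (np.float64(0.702), 0.025)]
top0 [(np.float64(0.57), 0.031), (np.float64(0.576), 0.032), (np.float64(0.588), 0.066), (np.float64(0.594), 0.071), (np.float64(0.6), 0.077), (np.float64(0.606), 0.08), (np.float64(0.612), 0.079), (np.float64(0.618), 0.077), (np.float64(0.624), 0.079), (np.float64(0.63), 0.078), (np.float64(0.636), 0.079), (np.float64(0.642), 0.078), (np.float64(0.648), 0.079), (np.float64(0.654), 0.079), (np.float64(0.66), 0.078), (np.float64(0.666), 0.076), (np.float64(0.672), 0.071), (np.float64(0.678), 0.065), (np.float64(0.684), 0.047), (np.float64(0.69), 0.03), (np.float64(0.696), 0.03)]
```

The lid centre is about 1.7 mm in −x from the TCP. I'll carry it over the bucket to TCP (.4499,.2226).

Emit:
carry_out([
  [-8,-16,0,0],
  [-14,-29,0,0],
  [-17,-35,0,0],
  [-17,-35,0,0],
  [-17,-35,0,0],
])

```text
t: 36.52
position: [0.5534, 0.0337, 0.2568]
tcp_rot: [-0.0, 1.0, 0.025, -0.001]
force: [-0.1, -0.1, -1.8]
width: 0.0088
grasp_force: 35.0
```

Emit:
carry_out([
  [-17,-35,0,0],
  [-17,-35,0,0],
  [-17,-35,0,0],
  [-17,-35,0,0],
  [-14,-29,0,0],
])

```text
t: 37.15
position: [0.4627, 0.1981, 0.257]
tcp_rot: [-0.0, 1.0, 0.025, -0.001]
force: [-0.2, -1.2, -1.5]
width: 0.0092
grasp_force: 35.0
```

Emit:
carry_out([
  [-8,-17,0,0],
  [-5,-9.3,10,0],
  [0,0,20,0],
  [0,0,15,0],
  [0,0,0,0],
])

```text
t: 37.78
position: [0.4503, 0.2213, 0.2112]
tcp_rot: [0.001, 1.0, 0.024, -0.002]
force: [-0.9, -0.3, -1.9]
width: 0.0089
grasp_force: 35.0
```

Emit:
carry_out([
  [0,0,0,0],
  [0,0,0,0],
  [0,0,0,0],
])

```text
t: 38.15
position: [0.4515, 0.222, 0.2135]
tcp_rot: [-0.0, 1.0, 0.024, 0.001]
force: [0.4, -0.7, -2.1]
width: 0.009
grasp_force: 35.0
```

```bash
sed -i 's/^go.*/go(.4499,.2226,.1647)/' lid2.py; python3 lid2.py .0687 s10.npz
python3 - <<'E'
from h import *
s=np.load("s10.npz");cv2.imwrite("pics/s10.png",cv2.resize(s["frame"][90:240,310:510],(800,600))[...,::-1])
E
```

```text
skirt R64-tcp mm [-3.4  0.1] free [0.4498 0.2229 0.0623] 306
skirt z lo/hi by azimuth [(-80, np.float64(0.3), np.float64(17.9)), (-60, np.float64(0.9), np.float64(18.4)), (-40, np.float64(11.2), np.float64(19.4)), (-20, np.float64(0.8), np.float64(19.4)), (0, np.float64(1.6), np.float64(11.8)), (20, np.float64(-0.5), np.float64(19.1)), (40, np.float64(-0.5), np.float64(18.6)), (60, np.float64(-0.9), np.float64(19.1)), (80, np.float64(2.1), np.float64(18.3)), (100, np.float64(16.4), np.float64(18.1))]
rim [0.4488 0.2231 0.0526] [0.4489 0.2231]
pos [0.4514 0.2221 0.2134] yaw 2.8 -> shift mm [-1.5 -0.6 48.7] turn 0.0
```

View pics/s10.png

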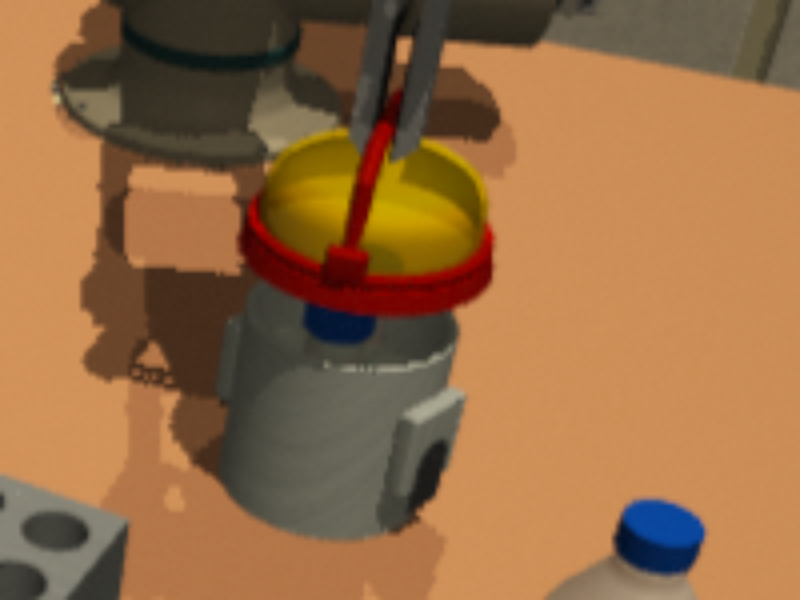

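The lid hangs level above the bucket, skirt bottom edge at about (365,310), with the front blue cap showing below at (340,322). The two centring estimates differ by 1.5 mm, which is inside the 3 mm clearance. I'll take the middle and lower slowly.

Emit:
carry_out([
  [-0.7,-0.4,10,0],
  [0,0,12,0],
  [0,0,8,0],
  [0,0,4,0],
  [0,0,0,0],
])

```text
t: 38.83
position: [0.4503, 0.2223, 0.1785]
tcp_rot: [0.0, 1.0, 0.024, -0.0]
force: [-0.6, -0.6, -1.8]
width: 0.009
grasp_force: 35.0
```

Emit:
carry_out([
  [0,0,2,0],
  [0,0,2,0],
  [0,0,2,0],
  [0,0,0,0],
  [0,0,0,0],
])

```text
t: 39.45
position: [0.4505, 0.2224, 0.173]
tcp_rot: [0.0, 1.0, 0.024, 0.0]
force: [0.0, 0.7, -1.6]
width: 0.0088
grasp_force: 35.0
```

Emit:
carry_out([
  [0,0,1.5,0],
  [0,0,1.5,0],
  [0,0,1.5,0],
  [0,0,0,0],
  [0,0,0,0],
])

```text
t: 40.08
position: [0.4504, 0.2224, 0.1684]
tcp_rot: [0.0, 1.0, 0.024, 0.0]
force: [-0.4, -0.2, -2.7]
width: 0.0089
grasp_force: 35.0
```

Emit:
carry_out([
  [0,0,1.5,0],
  [0,0,1,0],
  [0,0,0.7,0],
  [0,0,0,0],
  [0,0,0,0],
])

```text
t: 40.7
position: [0.4505, 0.2224, 0.1653]
tcp_rot: [0.0, 1.0, 0.024, 0.0]
force: [-0.2, 0.1, -2.3]
width: 0.0089
grasp_force: 35.0
```

Emit:
carry_out([
  [0,0,0.7,0],
  [0,0,0.6,0],
  [0,0,0,0],
  [0,0,0,0],
])

```text
t: 41.2
position: [0.4505, 0.2226, 0.1641]
tcp_rot: [-0.0, 1.0, 0.024, 0.0]
force: [-0.9, 0.4, 0.6]
width: 0.0089
grasp_force: 35.0
```

It is in contact at the expected seated height of .164. I'll release and lift clear.

Emit:
carry_out([
  [0,0,0.4,0],
  [0,0,0,0],
  [0,0,0,0],
  [0,0,0,0],
], jaw=0.35)

```text
t: 41.7
position: [0.4504, 0.2223, 0.1635]
tcp_rot: [0.0, 1.0, 0.024, 0.0]
force: [0.8, -0.1, -0.3]
width: 0.033
grasp_force: 0.0
```

Emit:
carry_out([
  [0,0,-5,0],
  [0,0,-15,0],
  [0,0,-30,0],
  [0,0,-40,0],
  [0,0,-20,0],
])

```text
t: 42.32
position: [0.4515, 0.2228, 0.2771]
tcp_rot: [-0.001, 1.0, 0.024, 0.002]
force: [1.0, 0.1, 0.2]
width: 0.033
grasp_force: 0.0
```

Emit:
carry_out([
  [-10,40,0,0],
  [-10,50,0,0],
  [-10,50,0,0],
  [-5,40,0,0],
  [0,0,0,0],
])

```text
t: 42.95
position: [0.4243, 0.0389, 0.2748]
tcp_rot: [0.0, 1.0, 0.022, 0.001]
force: [-0.5, 0.3, -0.5]
width: 0.0331
grasp_force: 0.0
```

Run:
```python
from h import *
s=snapshot("scene");t=snapshot("top")
P=cloud(s).reshape(-1,3);col=s["frame"].reshape(-1,3).astype(int);ok=np.isfinite(P[:,0]);P=P[ok];col=col[ok]
red=P[(col[:,0]>90)&(col[:,1]<60)&(col[:,2]<60)];k=sel(red,(.449,.2225),.08,.07,.13);c=(.4495,.2228)
print("skirt",circ(sel(k,c,.09,.09,.112)[:,:2]).round(4))
th=np.degrees(np.arctan2(k[:,1]-c[1],k[:,0]-c[0]))
print([(a,round(float(1000*k[abs(th-a)<8,2].min()),1)) for a in range(-120,160,20) if (abs(th-a)<8).sum()>4])
b=sel(red,c,.035,.14,.2);print("bar",len(b),np.polyfit(b[:,0]-.449,b[:,2],1).round(4),b[:,2].max().round(4))
a=cv2.resize(t["frame"],(400,300),interpolation=3);d=cv2.resize(s["frame"][120:235,340:455],(400,400),interpolation=2)
o=np.zeros((400,800,3),np.uint8);o[:300,:400]=a;o[:,400:]=d;cv2.imwrite("pics/end.png",o[...,::-1])
```

```text
skirt [0.4511 0.224  0.0598]
[(-80, 103.5), (-60, 105.5), (-40, 99.4), (-20, 96.0), (0, 95.5), (20, 94.8), (40, 94.5), (60, 94.9), (80, 94.1), (100, 96.9)]
bar 84 [0.0094 0.1707] 0.1735
```

View pics/end.png

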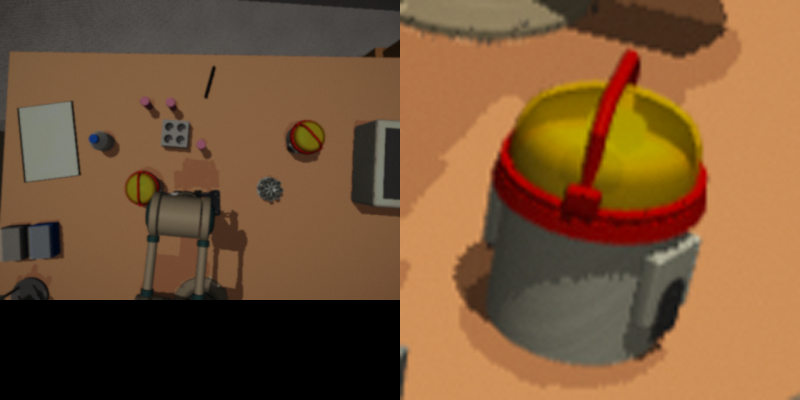

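The lid sits level round the rim: skirt underside about 95–96 mm, right crop (600,215). Everything else is where it stood. Handing in.

```bash
python3 -c "
from workcell import order
print(order.close_job())"
```

```text
the job is handed in; nothing more can be done
None
```

I made up the bucket in the order asked and handed it in at about 43 s: the four-bore adapter is seated, the two blue-capped tubes stand in opposite bores, and the lid sits level on the rim; the judge returned no verdict.

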